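Cover the dry block heater and switch it on

TASK

Put the steel cover back on the dry block heater: hold it by its handle with the front raised, tuck its plain rear edge under the steel rail at the back of the heater first, then pivot the front down gently, without letting it drop, until the cover lies flush on the rim. Once it is home, switch the heater on by pressing down the raised right-hand half of the rocker switch on its front panel, and leave the specimen jar and the slide box between the two places where they stand.

Things in the scene. Friction and masses are not known exactly. Their poses are not given: they have to be found in the camera images.
- heater: Dry block heater, white bench unit fixed to the bench, 280 mm deep (x) by 240 mm wide (y). Origin: centre of its underside, on the bench; z up; its front, with the grey control panel, faces its own -x. The panel slopes down at 18 degrees from z = 76 mm at x = -60 mm to z = 50 mm at the front edge (x = -140 mm).
- lid_seat (a point): Point fixed to the heater at the centre of its well, in the plane of its top rim: (31, 0, 90 mm) in the heater's frame, same axes. The rim is level; the well is 118 (x) by 160 mm (y) and holds capped tubes, tops 18 mm below the rim. The cover is home when its plate lies on the rim, centred over this point and turned as the heater is.
- rail_slot (a point): Mouth of the slot under the steel rail along the back of the heater: middle of the slot's lower front edge, on the rim, (105, 0, 90 mm) in the heater's frame, same axes. The slot opens to the heater's -x, is 10 mm high (z), 15 mm deep (+x, to a stop wall) and 216 mm long (y). The lip above it is 4 mm thick. The well ends 15 mm in front of it.
- lid: The cover, loose, 0.55 to 0.85 kg, lying on its pad on the bench. Origin: centre of the pad's underside; z up through the handle; +x to its plain rear edge. Steel plate 170 (x) x 200 (y) x 5 mm, z = 12 to 17 mm, over a black pad 108 x 150 x 12 mm that fills the well with 5 mm play all round. The front edge has a 12 mm thick rolled bead, too thick for the slot.
- lid_handle (a point): Centre of the cover's handle, the place to grip: a straight black bar 16 mm thick (x), 18 mm high (z) and 136 mm long (y), on posts at y = -55 and 55 mm (98 mm free between them). 59 mm above the pad's underside, 42 mm above the plate; 33 mm free under the bar; right above the cover's mass centre. Same axes as the cover.
- lid_rear (a point): Middle of the plain rear edge of the cover's plate, at the plate's underside: (85, 0, 12 mm) in the cover's frame, same axes. Home, it lies 11 mm deep in the slot. Because of the pad, the edge goes in only with the front raised (10 to 20 degrees does well); the cover is then pivoted down about this edge.
- rocker (a joint): Rocker switch on the heater's panel: 0 = off (its left half, the heater's +y, lies flat; its right half, -y, stands raised), 0.40 rad = on (right half pressed flat). It starts at 0 to 0.05, and stays where it is left; pressing it takes about 3 N at the place to press.
- rocker_press (a point): The place to press: top of the raised right half of the grey rocker (30 mm along the heater's x, 2 x 24 mm along its y, in a black bezel right of the panel's middle), 18 mm out from its pivot. It sinks about 7 mm from off to on. Off, it lies at about (-105, -79, 80 mm) in the heater's frame.
- jar: To be left alone, loose, near the middle of the bench between heater and cover: clear specimen jar with a wide white screw cap, 68 mm across and 75 mm high. Origin: centre of its underside.
- slide_box: To be left alone, loose, near the middle of the bench between heater and cover: flat grey box for glass slides, 152 x 82 x 35 mm. Origin: centre of its underside.

How it is judged:
On the way, in this order (a step that is already met when the one before it is completed fails the run):
1. the cover's rear edge is down in the slot under the rail while its front is still raised by more than 5 degrees (x of lid_rear in the frame of heater between 0.107 and 0.124 m and z of lid_rear in the frame of heater between 0.085 and 0.097 m and y of lid_rear in the frame of heater between -0.02 and 0.02 m and angle between lid's own z axis and vertical above 0.09 rad), for 0.1 s.
2. the cover lies flush on the rim, rear edge under the rail (angle between lid's own z axis and vertical below 0.03 rad and z of lid in the frame of heater between 0.074 and 0.082 m and x of lid_rear in the frame of heater between 0.108 and 0.124 m and y of lid in the frame of heater between -0.01 and 0.01 m), for 0.2 s.
3. the rocker switch is on (value of joint rocker above 0.3 rad), for 0.2 s.
At the end, for the whole second after the job is handed in: The cover lies at rest flush on the heater's rim (level within 0.03 rad, height within 4 mm, within 10 mm of centre sideways), its rear edge 3 mm or more under the rail, and the rocker switch is on (over 0.3 rad) (all of step 2 and linear speed of lid below 0.02 m/s and angular speed of lid below 0.1 rad/s and value of joint rocker above 0.3 rad); the robot touches nothing.
It fails at once if the cover is let drop onto the heater (it swings faster than 1.8 rad/s with its rear edge at the rail) (angular speed of lid above 1.8 rad/s and x of lid_rear in the frame of heater above 0.09 m and distance between lid_rear and lid_seat below 0.12 m).
It fails at once if the specimen jar or the slide box is pushed more than 30 mm or tipped over (distance of any of jar, slide_box from where it was at the start of the episode above 0.03 m or angle between any of jar, slide_box's own z axis and vertical above 0.35 rad).
It also fails if it takes over 56 s, if anything falls off the work surface, if the arm or the gripper's body presses on something with over 40 N, if the wrist force passes 120 N, or if a joint passes its speed limit or range.

ROBOT

A 7-joint arm with a two-finger parallel gripper is mounted at the origin on the work surface. World frame = base frame: x ahead of the robot, y to its left, z up, the work surface at z = 0. Lengths are in m, angles in rad, forces in N, time in s.
With the tool pointing down it reaches from about 0.4 to 0.85 m from the base axis. Payload 6.9 kg.
Tool frame: the origin (TCP) lies midway between the tips of the shut fingers; the grasp point (between the pads) lies behind it (ctrl.pinch_z is the z of the grasp point in the tool frame, in m); z points along the fingers, y is the line along which they close (so a half turn about z gives the same grasp; the last joint's range is limited). The gripper opens to 85 mm and grips with 20 to 120 N. Pads are 22 mm wide; open, the fingers measure 114 mm over their backs; the gripper's body (76 mm by 85 mm) begins 54 mm behind the grasp point. The pads swing forward as they close: fully open they stand 13 mm farther back than shut.
Start: joints at [1.343, 0.507, -0.238, 1.5, 0.126, 1.149, -0.155], TCP at [0.205, -0.591, 0.231] pointing down, gripper open.
Joint ranges: [-3.08, 3.08], [-0.24, 2.05], [-1.43, 1.35], [0, 2.5], [-1.52, 4.66], [0.17, 1.96], [-2.89, 2.89]. Speed limits (rad/s): [2.39, 2.39, 3.14, 3.14, 3.14, 3.14, 3.14].

INTERFACE

Orientations are given as a unit quaternion [w, x, y, z].
In Python, from station import ctrl, get_state, vision, ticket, models gives the robot as it stands. Calls block until the motion is done:
- ctrl.movep(position, orientation): joint-space move of the TCP to a pose.
- ctrl.movel(position, frame=None, max_speed=0.15): straight line of the TCP; frame=None keeps the orientation; max_speed is the mean speed in m/s.
- ctrl.set_joints(angles): joint-space move.
- ctrl.ungrasp() and ctrl.close_gripper(force=None): open the fingers fully, or close them until they stop; force is the grip in N (None keeps the last).
- ctrl.pause(seconds).
- ctrl.ik(position, orientation): joint angles nearest the present ones, or None.
- get_state(): the state.
- vision.grab_frame(name): name is "scene" or "top" or "wrist"; returns (picture, depth): 420x560x3 uint8, blue, green, red; 420x560 float32, m along the optical axis (not along the pixel's ray), 0 where there is no reading.
- vision.camera_info(name): a dict with "mtx" (3x3 intrinsics, pixels), "R" (3x3) and "t" (3): a world point X has camera coordinates R X + t; the wrist camera has in their place "hand_eye" (4x4, takes a point from camera to tool coordinates, whose origin is the TCP and whose axes are the flange's). Camera axes: x right, y down, z forward; pixel columns grow to the right and rows downward; lengths in m; the calibration is good to about 2 mm. A picture is of the moment at which its call begins: read the wrist's pose just before it. camera_info takes no time and is no camera call.
A pose or a line that the arm cannot do raises ctrl.Unreachable and nothing moves.
- ticket.close_job(): hands the job in; it is judged then, once.
Trained networks look in the newest picture that a camera, given by its name, has taken for a name from the list of things; names that differ only in an ending like _2 or _b are one class to them, and where a whole thing is asked for, a point or a joint stands for the part that bears it (a point fixed in the world has none). Each returns a list of dicts, best first, with "p" (0 to 1); they miss things now and then, are a little off and sometimes report something else, mostly with a low value. They report only what shows in the picture. A call takes as long as a camera call.
- models.recognise(camera, target): "point" ([column, row] in pixels, amid what is visible of it).
- models.masks_of(camera, target): "mask" (420x560 bool, what is visible of it) and "point" ([column, row] in pixels, amid what is visible of it).
The state is a dict: "time": time; "qpos": joint angles; "qd": joint speeds; "tau": joint torques, N m; "tcp_pos": TCP position; "eef_rot": TCP orientation; "contact_force": force on the tool from outside, world axes, zero at the start; "wrist_torque": the same for the moment, N m; "width": finger opening in m; "gripper_force": force on a finger pad.
Only numpy, scipy, OpenCV 4.12 (cv2) and the standard library are available. Lean on these libraries where they do the work, as an engineer would, in place of code of your own. Each camera call takes 0.05 s, during which the arm holds its last target. There are 200 camera calls.

## Working session

There is one attempt and no reset: what is moved stays moved. The work goes in short steps, each a Python script; the robot and the scene stay as the last script left them, time stands still between calls to the robot, and variables do not carry over. Pictures are saved under pics/ and viewed, at most 10 in all, crops included, and the job is handed in when it is done.

```bash
ls; mkdir -p pics
python3 - <<'E'
from station import ctrl, get_state, vision, ticket, models
import cv2, numpy as np
np.set_printoptions(precision=4,suppress=True)
s=get_state(); print(s, ctrl.pinch_z)
ims=[]
for c in ("scene","top"):
    im,d=vision.grab_frame(c); ims.append(im); cv2.imwrite(f"pics/{c}.png",im); np.save(f"pics/{c}.npy",d)
    i=vision.camera_info(c); print(c,i["mtx"],i["R"],i["t"])
    for t in("heater","lid","jar","slide_box","lid_handle","rocker","rocker_press","rail_slot","lid_seat","lid_rear"):
        print(c,t,[(np.round(r["point"],1),round(float(r["p"]),2)) for r in models.recognise(c,t)][:3])
print(vision.camera_info("wrist"))
E
```

```text
pics
{'time': 0.0, 'qpos': array([ 1.3425,  0.5084, -0.2375,  1.5012,  0.1257,  1.1489, -0.1548]), 'qd': array([-0.0005, -0.0007,  0.0005,  0.0014,  0.0014,  0.0005, -0.0003]), 'tau': array([  0.0005, -62.0609,  -2.1857, -24.9657,   0.0131,   0.0122,
         0.0001]), 'tcp_pos': array([ 0.2045, -0.59  ,  0.2304]), 'eef_rot': array([-0.0009,  0.9861,  0.1661, -0.0002]), 'contact_force': array([ 1.0794, -0.0883, -0.7769]), 'wrist_torque': array([-0.0254,  0.0445,  0.0001]), 'gripper_force': 0.0, 'width': 0.0854406332774903} -0.0187
scene [[462.2604   0.     281.3294]
 [  0.     462.2604 202.698 ]
 [  0.       0.       1.    ]] [[-0.5016  0.8651  0.0098]
 [ 0.6963  0.4104 -0.5888]
 [-0.5134 -0.2885 -0.8082]] [ 0.3241 -0.3089  1.3755]
scene heater [(array([401.8, 272.9]), 0.98)]
scene lid [(array([234. , 178.5]), 0.75), (array([287.2, 247.6]), 0.73)]
scene jar [(array([321.8, 188. ]), 0.92)]
scene slide_box [(array([287.5, 244.6]), 0.68)]
scene lid_handle [(array([231.3, 175.9]), 0.71), (array([401.5, 270.5]), 0.3)]
scene rocker [(array([404.5, 214.4]), 0.59), (array([231.4, 178.2]), 0.
[... 495 characters left out ...]
.3, 230.1]), 0.68)]
top jar [(array([250.7, 257.6]), 0.93)]
top slide_box [(array([254.3, 177.4]), 0.8)]
top lid_handle [(array([361.6, 228.9]), 0.97)]
top rocker [(array([150.5, 269.5]), 0.56)]
top rocker_press [(array([148.7, 266.2]), 0.83)]
top rail_slot [(array([127.6, 210.4]), 0.84)]
top lid_seat [(array([128.1, 211.9]), 0.56)]
top lid_rear [(array([254.8, 178.5]), 0.49)]
{'mtx': array([[349.5834,   0.    , 282.3896],
       [  0.    , 349.5834, 214.8233],
       [  0.    ,   0.    ,   1.    ]]), 'hand_eye': array([[-0.0005, -0.9585, -0.285 ,  0.0737],
       [ 1.    , -0.0003, -0.0007, -0.0004],
       [ 0.0006, -0.285 ,  0.9585, -0.142 ],
       [ 0.    ,  0.    ,  0.    ,  1.    ]])}
```

View pics/top.png

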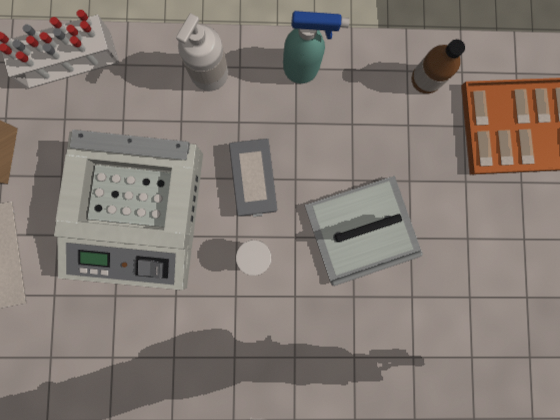

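View pics/scene.png

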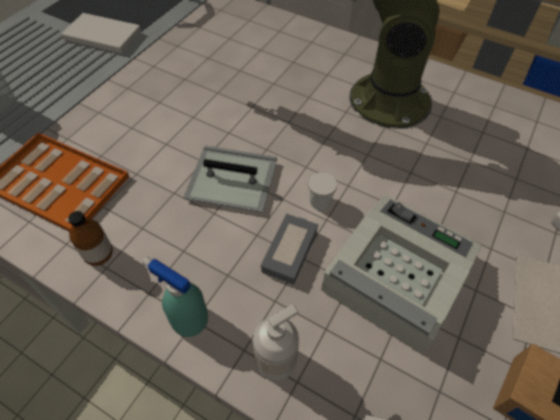

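The top picture shows the heater at left, around (128,210), with its rail at the top edge and the rocker at (150,268). The jar is at (253,258), the slide box at (253,177), and the lid at (362,230) with its handle running from (338,238) to (400,219). Next I'll turn these into metric positions.

```bash
cat > h.py <<'E'
from station import ctrl, get_state, vision, ticket, models
import cv2, numpy as np
from scipy.spatial.transform import Rotation as Ro
np.set_printoptions(precision=4,suppress=True)
def q(R): return R.as_quat()[[3,0,1,2]]
def cloud(c):
    s=get_state(); im,d=vision.grab_frame(c); i=vision.camera_info(c); K=i["mtx"]
    v,u=np.mgrid[:420,:560]
    P=np.stack([(u-K[0,2])/K[0,0]*d,(v-K[1,2])/K[1,1]*d,d],-1)
    if c=="wrist":
        w=s["eef_rot"]; Rt=Ro.from_quat([w[1],w[2],w[3],w[0]]).as_matrix(); H=i["hand_eye"]
        P=(P@H[:3,:3].T+H[:3,3])@Rt.T+s["tcp_pos"]
    else: P=(P-i["t"])@i["R"]
    P[d<=0]=np.nan
    return im,P
def rect(XY): 
    r=cv2.minAreaRect((XY*1000).astype(np.float32)); return r
def comp(P,m,uv):
    n,l=cv2.connectedComponents(cv2.morphologyEx(m.astype(np.uint8),cv2.MORPH_OPEN,np.ones((2,2)))); 
    k=l[uv[1],uv[0]]; return (l==k)&m if k else None
# tool pose with tool z along -(lid z); tool y along +-lid x
E
cat > a.py <<'E'
from h import *
im,P=cloud("top"); Z=P[...,2]
for n,uv,lo,hi in (("heater",(75,210),.03,.2),("lid",(330,215),.006,.03),("lidall",(330,215),.006,.2),("handle",(370,229),.04,.09),("rimH",(75,210),.085,.097),("rail",(128,147),.099,.115),("jar",(253,258),.02,.1),("box",(253,177),.015,.06)):
    with np.errstate(invalid='ignore'): m=(Z>lo)&(Z<hi)
    c=comp(P,m,uv)
    if c is None: print(n,'none',P[uv[1],uv[0]]); continue
    r=rect(P[c][:,:2]); print(n,c.sum(),r,'zmed',np.median(Z[c]), 'corners',cv2.boxPoints(r).round(0).tolist())
for n,uv in(("rockerR",(160,268)),("rockerL",(143,268)),("bench",(300,300)),("bench2",(450,250))): print(n,P[uv[1],uv[0]])
# lid edges heights: profile across x of the lid
c0=np.array([362,230]);dv=np.array([-0.29,-0.957])
for t in range(-60,61,4):
    u,v=(c0+np.array([14,-4])*0+dv*t+np.array([.957,-.29])*-35).round().astype(int); print(t,P[v,u].round(4),im[v,u])
E
python3 a.py
```

```text
heater 19446 ((526.8968505859375, 236.28317260742188), (240.85330200195312, 279.8752136230469), 84.92008972167969) zmed 0.07310537256602831 corners [[377.0, 129.0], [656.0, 104.0], [677.0, 344.0], [398.0, 369.0]]
lid 7304 ((496.9416809082031, -232.97311401367188), (173.5493927001953, 200.92747497558594), 18.711029052734375) zmed 0.01793008042786422 corners [[383.0, -166.0], [447.0, -356.0], [611.0, -300.0], [547.0, -110.0]]
lidall 7985 ((496.9416809082031, -232.97311401367188), (173.5493927001953, 200.92747497558594), 18.711029052734375) zmed 0.018097190291674857 corners [[383.0, -166.0], [447.0, -356.0], [611.0, -300.0], [547.0, -110.0]]
handle 498 ((499.7955322265625, -230.74742126464844), (13.70903205871582, 135.0426025390625), 18.807950973510742) zmed 0.06796201120996424 corners [[472.0, -169.0], [515.0, -297.0], [528.0, -292.0], [485.0, -165.0]]
rimH 5980 ((565.31298828125, 232.86566162109375), (238.95970153808594, 197.2950897216797), 85.04351043701172) zmed 0.08952829064731296 corners [[457.0, 122.0], [653.0, 105.0], [674.0, 343.0], [477.0, 360.0]]
rail 2064 ((647.9866333007812
[... 1361 characters left out ...]
] [150 158 155]
0 [ 0.4773 -0.16    0.0198] [152 160 158]
4 [ 0.4855 -0.1563  0.0168] [101 107 105]
8 [ 0.4937 -0.154   0.0188] [102 107 104]
12 [ 0.4998 -0.1519  0.019 ] [100 105 104]
16 [ 0.5082 -0.1503  0.0159] [154 162 160]
20 [ 0.5163 -0.1477  0.0192] [148 156 152]
24 [ 0.5247 -0.1461  0.0164] [150 158 155]
28 [ 0.5329 -0.1418  0.017 ] [150 158 155]
32 [ 0.5392 -0.1398  0.0163] [152 160 157]
36 [ 0.5473 -0.1374  0.019 ] [149 156 154]
40 [ 0.5557 -0.1355  0.0175] [122 123 123]
44 [ 0.5663 -0.1357 -0.0018] [120 125 134]
48 [ 0.5749 -0.1336 -0.0023] [133 140 151]
52 [ 0.5829 -0.1289  0.0016] [133 140 150]
56 [ 0.5893 -0.1268  0.0016] [134 141 151]
60 [ 0.5979 -0.1246  0.0015] [135 141 153]
```

Depth shows the lid's bead (z≈24 mm) on the near side. So the lid's +x points away at yaw ≈ +18.8°, and the heater's yaw is ≈ -5.0°. I'll set up the kinematics and check IK for both tool-yaw options.

```bash
cat >> h.py <<'E'
HO=np.array([.5268,.2363,0.]); HY=np.deg2rad(-5.0)
RH=Ro.from_euler('z',HY)
LID=np.array([.4995,-.2312]); LY=np.deg2rad(18.8)
S=1  # tool y = S * lid x
def Rt(Rl):  # tool rotation for lid rotation Rl
    M=np.array([[0,S,0],[S,0,0],[0,0,-1.]]).T if S==1 else np.array([[0,-1,0],[-1,0,0],[0,0,-1.]])
    return Rl*Ro.from_matrix(M)
TCPL=np.array([0,0,.059+ctrl.pinch_z]) # TCP in lid frame
def tool(Pl,Rl): return Pl+Rl.apply(TCPL), q(Rt(Rl))
def seat(rx,ry,rz,th):  # lid_rear at (rx,ry,rz) in heater frame, tilt th
    Rl=RH*Ro.from_euler('y',th)
    return HO+RH.apply([rx,ry,rz])-Rl.apply([.085,0,.012]), Rl
E
cat > b.py <<'E'
import h; from h import *
for S in (1,-1):
    h.S=S
    def t(n,p,qq): 
        r=ctrl.ik(p,qq); print(S,n,p,r)
    Rl=Ro.from_euler('z',LY)
    for z in(.0,.12,.24): t('g',*tool(np.array([*LID,z]),Rl))
    for a in((.07,0,.2,13),(.095,0,.1,13),(.116,0,.091,13),(.116,0,.09,0)):
        t('s',*tool(*seat(*a[:3],np.deg2rad(a[3]))))
    for z in(.08,.16): t('press',HO+RH.apply([-.105,-.08,z]),q(Rt(RH)))
E
python3 b.py
```

```text
1 g [ 0.4995 -0.2312  0.0403] [ 0.7531  0.6723 -0.572   1.9206  0.5454  0.7074  0.1825]
1 g [ 0.4995 -0.2312  0.1603] [ 0.8508  0.5308 -0.7108  1.797   0.4126  0.9676  0.2969]
1 g [ 0.4995 -0.2312  0.2803] [ 0.8971  0.4211 -0.7682  1.6121  0.3058  1.233   0.3983]
1 s [0.5204 0.2369 0.2467] [ 0.1872  0.7499 -1.1834  1.4308  0.4918  1.525  -1.0683]
1 s [0.5453 0.2347 0.1467] [ 0.118   0.8067 -0.9765  1.5023  0.4915  1.3252 -0.9935]
1 s [0.5662 0.2329 0.1377] [ 0.0946  0.8245 -0.9239  1.4541  0.4819  1.3292 -0.9484]
1 s [0.5577 0.2336 0.1183] [ 0.1244  0.752  -0.9904  1.7003  0.7017  1.0863 -1.177 ]
1 press [0.4152 0.1658 0.08  ] [ 0.2128  0.6008 -0.9755  2.1446  0.7322  0.7756 -1.3285]
1 press [0.4152 0.1658 0.16  ] [ 0.4274  0.6233 -1.3574  2.0441  0.708   1.07   -1.3599]
-1 g [ 0.4995 -0.2312  0.0403] [ 0.317   0.6218  0.1109  1.9263 -0.1145  0.5994 -2.3115]
-1 g [ 0.4995 -0.2312  0.1603] [ 0.3516  0.4583  0.0555  1.8035 -0.0318  0.8807 -2.3918]
-1 g [ 0.4995 -0.2312  0.2803] [ 0.4033  0.3487 -0.0205  1.6184  0.0076  1.1745 -2.4324]
-1 s [0.5204 0.2369 0.2467] [ 0.199   0.7685 -1.2257  1.4306  0.5176  1.5407  2.0471]
-1 s [0.5453 0.2347 0.1467] [ 0.199   0.915  -1.2263  1.5012  0.6596  1.4333  1.9918]
-1 s [0.5662 0.2329 0.1377] [ 0.1923  0.9503 -1.2264  1.4527  0.6889  1.4586  2.0107]
-1 s [0.5577 0.2336 0.1183] [ 0.2102  0.8627 -1.2262  1.6993  0.8628  1.2262  1.8221]
-1 press [0.4152 0.1658 0.08  ] [ 0.3274  0.7216 -1.226   2.1435  0.8838  0.9342  1.63  ]
-1 press [0.4152 0.1658 0.16  ] [ 0.3801  0.5482 -1.2243  2.0444  0.6254  0.9923  1.8877]
```

```bash
cat > c.py <<'E'
from h import *
Rl=Ro.from_euler('z',LY)
p,qq=tool(np.array([*LID,.10]),Rl); ctrl.movep(p,qq)
im,P=cloud("wrist"); cv2.imwrite("pics/w1.png",im)
Z=P[...,2]
with np.errstate(invalid='ignore'): m=(Z>.055)&(Z<.08)&(np.hypot(P[...,0]-LID[0],P[...,1]-LID[1])<.09)
print('handle wrist',rect(P[m][:,:2]),m.sum(),np.median(Z[m]))
p,qq=tool(np.array([*LID,0]),Rl); ctrl.movel(p,qq,max_speed=.1)
s=get_state(); print(s['time'],s['tcp_pos'],p,s['contact_force'])
ctrl.close_gripper(force=100)
s=get_state(); print(s['time'],s['tcp_pos'],s['width'],s['gripper_force'],s['contact_force'],s['eef_rot'],qq)
E
python3 c.py
```

```text
handle wrist ((502.4721984863281, -228.55255126953125), (16.031898498535156, 135.0714569091797), 18.586122512817383) 4849 0.06710630960968421
4.075 [ 0.4999 -0.2313  0.0408] [ 0.4995 -0.2312  0.0403] [0.7379 0.0305 0.0361]
4.725 [ 0.5004 -0.2311  0.0409] 0.014298087064276684 98.15856099128723 [1.4898 1.0201 5.0358] [0.0008 0.582  0.8132 0.0004] [0.     0.5821 0.8131 0.    ]
```

View pics/w1.png

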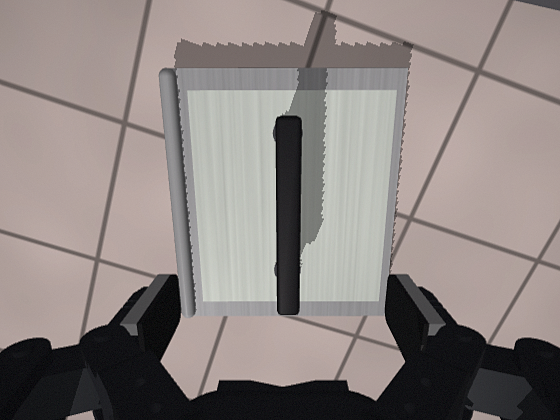

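The grip holds, and the picture shows the bead on the left (the tool's -y side, the lid's front), as assumed. Now I'll lift, carry it over to the heater and check at hover with the top camera.

```bash
cat > d.py <<'E'
from h import *
Rl=Ro.from_euler('z',LY)
p,qq=tool(np.array([*LID,.22]),Rl); ctrl.movel(p,qq,max_speed=.15)
s=get_state(); print(s['time'],s['contact_force'],s['wrist_torque'],s['width'])
p,qq=tool(*seat(.08,0,.20,np.deg2rad(13))); ctrl.movep(p,qq)
ctrl.pause(.2)
s=get_state(); print(s['time'],s['tcp_pos']-p,s['eef_rot'],qq,s['contact_force'],s['width'])
p,qq=tool(*seat(.085,0,.13,np.deg2rad(13))); ctrl.movel(p,qq,max_speed=.1)
s=get_state(); print(s['time'],s['tcp_pos']-p)
im,P=cloud("top"); cv2.imwrite("pics/t2.png",cv2.resize(im[90:330,20:300],None,fx=2.5,fy=2.5,interpolation=cv2.INTER_CUBIC))
im2,P2=cloud("scene"); cv2.imwrite("pics/s2.png",cv2.resize(im2[130:370,280:560],None,fx=2.5,fy=2.5))
np.save("pics/P.npy",P); np.save("pics/P2.npy",P2)
E
python3 d.py
```

```text
6.3417 [ 0.0088  0.8192 -7.5781] [ 0.0152 -0.0002 -0.001 ] 0.014554498112276357
8.25 [ 0.0005 -0.0011  0.0001] [-0.0833  0.7332  0.6706 -0.0764] [-0.0835  0.7325  0.6712 -0.0765] [ 0.7519 -0.2432 -7.7029] 0.014414790809677407
9.1 [0.0002 0.0004 0.0006]
```

Run:
```python
import numpy as np,cv2
print(cv2.imwrite("pics/ts2.png",np.hstack([cv2.resize(cv2.imread("pics/"+n),(400,343)) for n in("t2.png","s2.png")])))
```

```text
True
```

View pics/ts2.png

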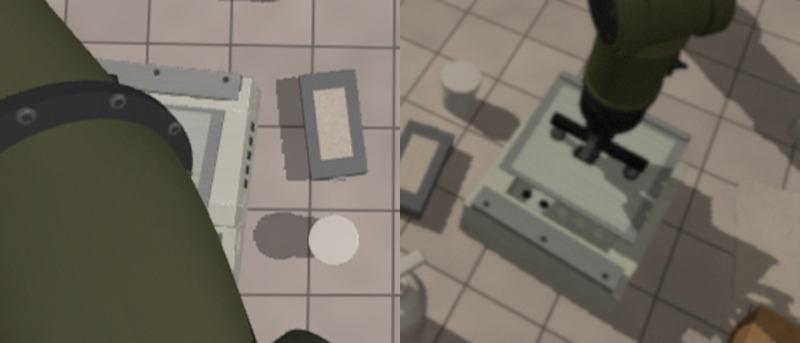

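The lid hovers over the heater with its front raised, and its rear edge is parallel to and just in front of the rail. The jar and box haven't moved. I'll measure lid and rail with the same (scene) camera.

```bash
cat > e.py <<'E'
from h import *
P=np.load("pics/P2.npy"); X=RH.inv().apply((P-HO).reshape(-1,3)).reshape(P.shape)
x,y,z=np.moveaxis(X,-1,0)
Pl,Rl=seat(.085,0,.13,np.deg2rad(13))
L=Rl.inv().apply((P-Pl).reshape(-1,3)).reshape(P.shape)
with np.errstate(invalid='ignore'):
    m=(abs(L[...,2]-.017)<.006)&(abs(L[...,0])<.1)&(abs(L[...,1])<.12)
    r=(z>.098)&(z<.11)&(x>.09)&(x<.15)&(abs(y)<.125)
    rim=(abs(z-.09)<.006)&(abs(x)<.15)&(abs(y)<.125)&~m
pl=L[m]; print('plate',m.sum(),'x',np.percentile(pl[:,0],[.5,99.5]),'y',np.percentile(pl[:,1],[.5,99.5]),'z',np.median(pl[:,2]))
A=np.c_[pl[:,:2],np.ones(len(pl))]; print('plane',np.linalg.lstsq(A,pl[:,2],rcond=None)[0])
print('plate rect',rect(pl[:,:2]))
print('rail z',np.median(z[r]),rect(X[r][:,:2])); print('rim',np.median(z[rim]),rim.sum(),np.percentile(y[rim],[.5,99.5]))
E
python3 e.py
```

```text
plate 6629 x [-0.0874  0.0851] y [-0.0991  0.0992] z 0.01679941834093563
plane [-0.004  -0.0008  0.0169]
plate rect ((-2.2515335083007812, -0.16619110107421875), (176.7648162841797, 200.31443786621094), 0.003997067455202341)
rail z 0.10306432553925252 ((124.33016967773438, -0.006134033203125), (216.23158264160156, 37.612762451171875), 89.8778305053711)
rim 0.08902322655243547 2120 [-0.119   0.1203]
```

Lid and rail agree with the model within about 1 mm. Next: feel for the rim, then tuck.

```bash
cat > f.py <<'E'
from h import *
th=np.deg2rad(13)
def go(rx,rz,t=th,v=.05): 
    p,qq=tool(*seat(rx,0,rz,t)); ctrl.movel(p,qq,max_speed=v)
go(.097,.097); ctrl.pause(.2); F0=get_state()['contact_force']; print(get_state()['time'],F0)
z=.097
while z>.086:
    z-=.0008; go(.097,z,v=.02); f=get_state()['contact_force']-F0
    if abs(f[2])>3: break
print('touch',z,f)
z0=z; z+=.0015; go(.097,z,v=.02); F1=get_state()['contact_force']; print('up',F1-F0)
x=.097
while x<.1159:
    x+=.002; go(x,z,v=.03); f=get_state()['contact_force']-F1; print(round(x,4),f)
    if np.linalg.norm(f)>8: break
s=get_state(); print(s['time'],s['tcp_pos']-tool(*seat(x,0,z,th))[0],s['width'])
open('z0','w').write(f"{x} {z} {z0}")
E
python3 f.py
```

```text
10.25 [-0.255  -0.2257 -7.1231]
touch 0.08980000000000005 [-2.0745 -0.325   6.2132]
up [0.6033 0.2462 0.3696]
0.099 [-0.6769 -0.1046  0.8301]
0.101 [ 0.4032 -0.2228  0.1083]
0.103 [-0.5478 -0.2383  0.8316]
0.105 [-0.3892  0.0761 -0.3545]
0.107 [-1.6791 -0.0262 -0.1488]
0.109 [-0.0898 -0.2343  0.0771]
0.111 [-0.2698  0.1336  0.2002]
0.113 [-0.7786  0.633   1.246 ]
0.115 [-0.237   0.4647 -0.4032]
0.117 [-0.3977  0.8538 -0.4215]
15.25 [ 0.0002 -0.0001 -0.    ] 0.014222995109377221
```

The rear edge is tucked in, with no contact. Now I'll pivot down about it in small, force-monitored steps.

```bash
cat > g.py <<'E'
from h import *
_,_,z0=map(float,open('z0').read().split())
F0=get_state()['contact_force']
def go(rx,rz,t,v=.03): 
    p,qq=tool(*seat(rx,0,rz,t)); ctrl.movel(p,qq,max_speed=v)
z=z0+.0004
go(.116,z,np.deg2rad(13)); ctrl.pause(.15); print(get_state()['time'],get_state()['contact_force']-F0)
for d in np.arange(12,-.01,-1):
    go(.116,z,np.deg2rad(d)); f=get_state()['contact_force']-F0; print(d,f)
    if np.linalg.norm(f)>15: break
s=get_state(); print(s['time'],s['tcp_pos']-tool(*seat(.116,0,z,np.deg2rad(d)))[0],s['wrist_torque'])
E
python3 g.py
```

```text
15.65 [ 1.2694 -0.5699  2.0318]
12.0 [-1.379   0.4594  3.2709]
11.0 [-1.1107  0.0714  3.4312]
10.0 [-1.0574  0.4699  2.9482]
9.0 [-1.3115  0.0012  2.5548]
8.0 [-0.609   0.0742  4.2768]
7.0 [-1.2235  0.1967  4.0505]
6.0 [-1.7814  0.5171  3.864 ]
5.0 [-0.5441 -0.4791  4.2801]
4.0 [-0.6159 -0.6149  3.7225]
3.0 [-0.4643 -0.2003  4.1495]
2.0 [-0.3605 -0.9605  4.3365]
1.0 [-0.3581 -0.2857  4.1188]
0.0 [ 0.8696 -1.3692  8.3083]
18.9 [ 0.0004 -0.0001  0.0005] [-0.1901 -0.1873  0.023 ]
```

The rim carries the full weight at 0°, so I'll release, retreat and verify with the cameras.

```bash
cat > k.py <<'E'
from h import *
ctrl.pause(.2); ctrl.ungrasp(); ctrl.pause(.1)
p,qq=tool(*seat(.116,0,.09,0)); ctrl.movel(p+[0,0,.09],qq,max_speed=.12)
ctrl.close_gripper(force=60)
pp=HO+RH.apply([-.105,-.082,.15]); ctrl.movep(pp,q(Rt(RH)))
s=get_state(); print(s['time'],s['tcp_pos']-pp,s['contact_force'],s['width'])
im,P=cloud("scene"); cv2.imwrite("pics/s3.png",cv2.resize(im[130:370,280:560],None,fx=2.5,fy=2.5))
X=RH.inv().apply((P-HO).reshape(-1,3)).reshape(P.shape); x,y,z=np.moveaxis(X,-1,0)
with np.errstate(invalid='ignore'): m=(abs(z-.095)<.004)&(x>-.07)&(x<.103)&(abs(y)<.1)
pl=X[m]; A=np.c_[pl[:,:2],np.ones(len(pl))]; print('plane',np.linalg.lstsq(A,pl[:,2],rcond=None)[0],rect(pl[:,:2]))
im,P=cloud("wrist"); cv2.imwrite("pics/w3.png",im)
X=RH.inv().apply((P-HO).reshape(-1,3)).reshape(P.shape)
np.save("pics/X3.npy",X)
E
python3 k.py
python3 - <<'E'
import cv2,numpy as np
a=[cv2.resize(cv2.imread("pics/"+n),(400,330)) for n in("s3.png","w3.png")];cv2.imwrite("pics/sw3.png",np.hstack(a))
E
```

```text
22.2667 [0.0008 0.0002 0.0005] [0.7496 0.0267 0.604 ] -0.00028018467756429693
plane [ 0.     -0.0005  0.0948] ((21.1878662109375, -0.37929534912109375), (163.2376708984375, 199.39828491210938), 0.06769352406263351)
```

View pics/sw3.png

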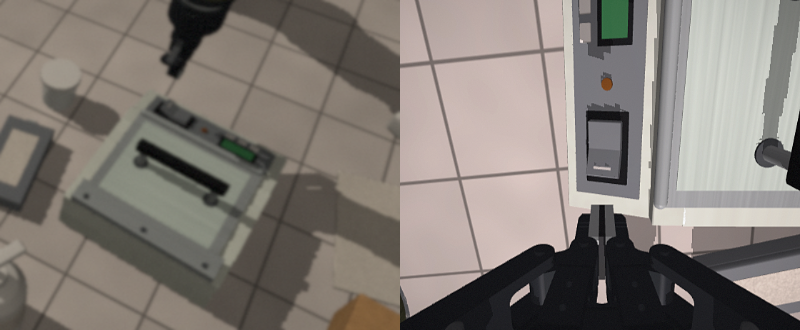

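The cover is flush: level, with its top at 94.8 mm, and the rear under the rail. The wrist view shows the rocker at about (287,190) px in the full picture. I'll check its depth, then press.

```bash
cat > l.py <<'E'
from h import *
X=np.load("pics/X3.npy")
for v in range(145,232,6): print(v,X[v,287].round(4))
s=get_state(); F0=s['contact_force']
o=q(Rt(RH)); H=lambda z: HO+RH.apply([-.105,-.080,z])
ctrl.movel(H(.09),o,max_speed=.08)
F0=get_state()['contact_force']; z=.09
while z>.069:
    z-=.001; ctrl.movel(H(z),o,max_speed=.03); f=get_state()['contact_force']-F0; print(round(z,4),f)
    if abs(f[2])>12: break
ctrl.pause(.3); ctrl.movel(H(.16),o,max_speed=.12)
im,P=cloud("wrist"); cv2.imwrite("pics/w4.png",im[100:300,150:430])
X=RH.inv().apply((P-HO).reshape(-1,3)).reshape(P.shape); print('after',get_state()['time'])
for v in range(145,232,6): print(v,X[v,287].round(4))
E
python3 l.py
```

```text
145 [-0.0998 -0.0285  0.0652]
151 [-0.0998 -0.0323  0.0645]
157 [-0.1    -0.0349  0.0748]
163 [-0.0999 -0.0387  0.0743]
169 [-0.0999 -0.0426  0.0731]
175 [-0.0999 -0.0463  0.0741]
181 [-0.0999 -0.0506  0.0714]
187 [-0.0999 -0.0543  0.0725]
193 [-0.0999 -0.058   0.0738]
199 [-0.0999 -0.0615  0.0754]
205 [-0.0999 -0.065   0.0772]
211 [-0.0999 -0.0688  0.0779]
217 [-0.0999 -0.0725  0.0789]
223 [-0.0999 -0.076   0.0805]
229 [-0.0997 -0.0852  0.0654]
0.089 [ 0.4034  1.6194 -0.0785]
0.088 [0.3568 1.6593 0.6476]
0.087 [ 0.117   0.3458 -0.1881]
0.086 [0.3153 0.889  0.9262]
0.085 [-0.2068  1.2837  0.0286]
0.084 [0.7377 0.3696 0.5505]
0.083 [1.191  0.4366 0.119 ]
0.082 [-0.7887  0.2186  3.5224]
0.081 [ 1.3868 -0.261   2.8605]
0.08 [ 0.2061 -0.6049  3.3694]
0.079 [ 0.9413 -1.4268  3.4027]
0.078 [-0.433  -1.3975  2.2117]
0.077 [-0.0577 -0.6899  3.1743]
0.076 [ 0.762  -1.6115  3.2161]
0.075 [0.6498 0.0856 2.2018]
0.074 [-0.0638 -1.6905  6.4117]
0.073 [-2.0017 -2.9563 16.3993]
after 28.7417
145 [-0.1015 -0.0286  0.0646]
151 [-0.1015 -0.0326  0.0643]
157 [-0.1016 -0.0351  0.0761]
163 [-0.1017 -0.0383  0.0802]
169 [-0.1016 -0.0425  0.0782]
175 [-0.1016 -0.0465  0.0773]
181 [-0.1016 -0.0509  0.0751]
187 [-0.1015 -0.0552  0.0736]
193 [-0.1015 -0.0594  0.073 ]
199 [-0.1015 -0.0634  0.0734]
205 [-0.1015 -0.068   0.072 ]
211 [-0.1015 -0.0721  0.0726]
217 [-0.1015 -0.0765  0.072 ]
223 [-0.1013 -0.0833  0.0645]
229 [-0.1013 -0.0884  0.0627]
```

View pics/w4.png

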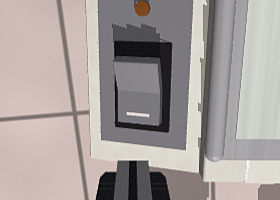

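The right half now lies flat (z≈72 mm) and the left half stands raised (80 mm), so the switch is on. The cover is home and the robot is clear of everything.

```bash
python3 -c "
from station import ticket
print(ticket.close_job())"
```

```text
the job is handed in; nothing more can be done
None
```

The cover is flush on the heater with its rear edge under the rail, the rocker is pressed on, the jar and slide box were not touched, and I handed the job in at about 29 s on the robot clock; the station returned no verdict.

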